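Index the board carrier to its other station

TASK

On the slide on the bench, the carrier with the circuit board is held by a spring pin with a T-handle. Pull the T-handle straight up and turn it counterclockwise until it drops into its rest notch and stays out by itself; then, by its upright grip, slide the carrier along to the stop at the other end, and finally turn the T-handle back and let the pin go fully home in the second hole so that the carrier is locked there. Do not press on the board, and leave the other things on the bench where they lie.

Things in the scene. Friction and masses are not known exactly. Their poses are not given: they have to be found in the camera images.
- slide: Fixed dark steel base plate, 185 x 270 mm, with a slide for a circuit board; origin on the bench top under the middle of the slide. The carrier runs along its y axis. Its x axis points from the carrier's upright grip towards the T-handle bracket. The plate spans x -85 to +100 mm and y -135 to +135 mm; bracket and slotted sleeve around the pin stand at x = 52 mm, y = 0, and reach 78 mm above the bench.
- pin_grip (a point): Centre of the black T-handle bar of the spring pin, 108 mm above the bench when the pin is home. The bar is 64 mm long (x axis of this point), 13 mm wide (y axis) and 15 mm high; below it there is a 10 mm stem, and free room down to the sleeve top, 30 mm below the bar's centre. The bar rises with the pin and turns with it about the vertical; with the pin home it lies along the slide's x axis.
- pin_lift (a joint): How far the spring pin is pulled up, m: 0 = fully home (the pin stands in a hole of the carrier and locks it), 0.015 = resting in the rest notch, 0.018 = the cross pin just clears the sleeve top so that it can turn, 0.026 = upper end. A spring pulls it down with 6 N at 0 and 10 N at the top. The pin is clear of the carrier above about 0.011.
- pin_turn (a joint): Turn of the T-handle, rad, counterclockwise seen from above: 0 = slot, where the pin can go down; above about 1.2 the cross pin can sink 3 mm into the rest notch (aim for 1.3); 1.45 = stop. To leave the notch, lift by more than 3 mm first. Between slot and notch it rides on the sleeve top.
- carrier (a joint): Position of the carrier, m: 0 = first station, where it starts locked; it grows as the carrier moves along the slide's -y axis; 0.10 = other end, at the stop, where the second hole stands under the pin. It slides with a few newtons and stays where it is left.
- carrier_grip (a point): Grasp point on the carrier's black upright round grip, 16 mm in diameter, 84 mm above the bench, the grip's top 100 mm; the thick part starts 70 mm above the bench. Its axes are parallel to the slide's. The circuit board (60 x 90 mm, up to 52 mm above the bench) is fixed on the carrier with its centre 50 mm beyond the grip in +x.
- driver: Yellow-handled screwdriver, 166 mm long, lying loose behind the slide; origin at its underside. Bystander.
- pliers: Red-handled long-nose pliers, 152 mm, lying loose in front of the slide. Bystander.
- cutters: Yellow-handled side cutters, 105 mm, lying loose at the left of the slide. Bystander.
- speaker: Small dark round loudspeaker, 66 mm across, 26 mm high, lying loose at the right of the slide. Bystander.
- fuses: Small flat box, 35 x 53 x 14 mm, lying loose behind the slide at the right. Bystander.

How it is judged:
By the outcome, as a careful person would: the job done as asked, in the order asked, and still so for the second after the job is handed in, with the robot touching nothing.
It also fails if it takes over 54 s, if anything falls off the work surface, if the arm or the gripper's body presses on something with over 40 N, if the wrist force passes 120 N, or if a joint passes its speed limit or range.

ROBOT

A 6-joint arm with a two-finger parallel gripper is mounted at the origin on a cart in front of the work surface, level with it; the furniture and walls round the work are solid. World frame = base frame: x ahead of the robot, y to its left, z up, the work surface at z = 0. Lengths are in mm, angles in rad, forces in N, time in s.
With the tool pointing down it reaches from about 350 to 725 mm from the base axis. Payload 4.3 kg.
Tool frame: the origin (TCP) lies at the very end of the fingers, on their centre line; the grasp point (between the pads) lies 19 mm behind it; z points along the fingers, y is the line along which they close (so a half turn about z gives the same grasp; the last joint's range is limited). The gripper opens to 85 mm and grips with 20 to 120 N. Pads are 22 mm wide; open, the fingers measure 114 mm over their backs; the gripper's body (76 mm by 85 mm) begins 54 mm behind the grasp point. The pads swing forward as they close: fully open they stand 13 mm farther back than shut.
Start: joints at [-1.227, 0.377, 0.081, 1.274, 0, 1.46], TCP at [252.088, -516.838, 200.829] pointing down, gripper open.
Joint ranges: [-2.72, 2.72], [-0.84, 1.66], [-1.02, 1.22], [-1.77, 2.12], [-1.37, 1.28], [-3.14, 3.14]. Speed limits (rad/s): [2.57, 2.57, 3.14, 3.14, 3.14, 3.14].

INTERFACE

Orientations are given as a unit quaternion [w, x, y, z].
In Python, from workcell import manip gives the robot as it stands.
- The arm moves only by the tool servo_tool, never from a script. Its argument "increments" is a list of rows, each a list of 3 entries, a list of its own where there are three numbers: the shift along the tool's x, y, z in mm, then the turn, a rotation vector about the tool's x, y, z in degrees, then the closure, from 0 (fully open) to 1 (shut). In form: [[[dx, dy, dz], [rx, ry, rz], hand], ...]. A call has 1 to 12 rows; each row is the pose to reach, as a shift and turn from the pose commanded when the call began, along the tool's axes at that moment; what a row does not reach only later rows make up. A row lasts 1/8 s, in which the tool goes at most 62.5 mm and 10.7 degrees, less where a joint would pass 70% of its speed; a pose out of reach is approached as far as the arm can. A call with a gripper value outside its range is refused whole. The fingers move at their own pace and stop on an object; "grip_force" is the grip in N (left out, the last holds). Time passes only in rows, so rows that repeat a pose let the fingers close. It gives the time, the measured TCP pose, the force, the opening and the grip force at its end, in the units of the state.
- manip.get_obs(): the state, without advancing time (a new reading comes with each control period).
- manip.snapshot(name): name is "scene" or "top"; returns the picture (384x512x3 uint8, red, green, blue); there is no depth.
- manip.camera_info(name): a dict with "camera_matrix" (3x3 intrinsics, pixels), "xyz" and "orientation" of the camera in the world. Camera axes: x right, y up, looking along -z (the intrinsics and any distortion apply to the point x, -y, -z); pixel columns grow to the right and rows downward; lengths in mm; the calibration is good to about 2 mm. A picture is of the moment at which its call begins. camera_info takes no time and is no camera call.
- manip.close_job(): hands the job in; it is judged then, once.
Trained networks look in the newest picture that a camera, given by its name, has taken for a name from the list of things; names that differ only in an ending like _2 or _b are one class to them, and where a whole thing is asked for, a point or a joint stands for the part that bears it (a point fixed in the world has none). Each returns a list of dicts, best first, with "score" (0 to 1); they miss things now and then, are a little off and sometimes report something else, mostly with a low value. They report only what shows in the picture. A call takes as long as a camera call.
- manip.spot_in(camera, target): "box" ([left, top, right, bottom] in pixels, round what is visible of it).
The state is a dict: "t": time; "joint_pos": joint angles; "dq": joint speeds; "joint_efforts": joint torques, N m; "tcp_pos": TCP position; "orientation": TCP orientation; "contact_force": force on the tool from outside, world axes, zero at the start; "wrist_torque": the same for the moment, N m; "grip_width": finger opening in mm; "finger_force": force on a finger pad.
Only numpy, scipy, OpenCV 4.12 (cv2) and the standard library are available. Lean on these libraries where they do the work, as an engineer would, in place of code of your own. Each camera call takes 0.05 s, during which the arm holds its last target. There are 200 camera calls.

## Working session

There is one attempt and no reset: what is moved stays moved. The work goes in short steps, Python scripts to look and compute and a tool call to move; the robot and the scene stay as the last step left them, time stands still between calls to the robot, and variables do not carry over. Pictures are saved under pics/ and viewed, at most 10 in all, crops included, and the job is handed in when it is done.

Besides the shell and the picture viewer there is one more tool, called after "Request:" by a JSON object that holds its "name" and its "arguments". servo_tool: Moves the arm, as the interface text tells. Its arguments: {"type":"object","properties":{"increments":{"type":"array"},"grip_force":{"type":"number"}},"required":["increments"]}

```bash
mkdir -p pics; python3 - <<'E'
from workcell import manip
import cv2,numpy as np
for c in("scene","top"):
    im=manip.snapshot(c); cv2.imwrite(f"pics/{c}0.png",cv2.cvtColor(im,cv2.COLOR_RGB2BGR))
    i=manip.camera_info(c); print(c,i)
    for n in("slide","pin_grip","carrier_grip"):
        print(n,[(d["score"],np.round(d["box"])) for d in manip.spot_in(c,n)[:2]])
o=manip.get_obs();print(o)
E
```

```text
scene {'camera_matrix': array([[414.94014564,   0.        , 261.17939064],
       [  0.        , 414.94014564, 192.6577356 ],
       [  0.        ,   0.        ,   1.        ]]), 'xyz': array([265.18673925, 583.50415045, 758.19629757]), 'orientation': array([-0.25286929, -0.0909899 ,  0.35322136,  0.89610972])}
slide [(0.96, array([231., 136., 362., 241.])), (0.44, array([276., 139., 300., 159.]))]
pin_grip [(0.67, array([277., 149., 298., 158.]))]
carrier_grip [(0.61, array([241., 170., 320., 225.]))]
top {'camera_matrix': array([[499.88320339,   0.        , 248.87134316],
       [  0.        , 499.88320339, 196.84699251],
       [  0.        ,   0.        ,   1.        ]]), 'xyz': array([ 413.36391435,   71.82765188, 1484.88113363]), 'orientation': array([ 0.71068645,  0.04677581, -0.05164612, -0.70004962])}
slide [(0.88, array([242., 175., 345., 266.]))]
pin_grip [(0.43, array([301., 195., 307., 214.]))]
carrier_grip [(0.68, array([254., 188., 302., 249.]))]
{'t': 0.4, 'joint_pos': array([-1.22727921e+00,  3.77430621e-01,  8.08030927e-02,  1.27441334e+00,
       -3.61510241e-06,  1.46048533e+00]), 'dq': array([-4.23217517e-04,  2.38317114e-04,  2.61981764e-03,  7.38698442e-04,
       -1.06715683e-04, -4.18607777e-05]), 'joint_efforts': array([ 3.43745232e-04, -4.62938547e+01,  2.69742036e+01,  5.79701897e-03,
       -8.62105276e-05, -5.99464883e-06]), 'tcp_pos': array([ 252.05797095, -516.7236761 ,  200.67830614]), 'orientation': array([-1.21229190e-04,  9.74365276e-01,  2.24971764e-01, -1.60200186e-05]), 'contact_force': array([-0.74409334, -0.26346826, -0.85135152]), 'wrist_torque': array([0.03700851, 0.00533607, 0.04560525]), 'finger_force': 0.0, 'grip_width': 85.42052388774654}
```

```bash
python3 - <<'E'
import cv2
a=cv2.imread("pics/scene0.png")[110:260,200:400];b=cv2.imread("pics/top0.png")[155:285,220:370]
cv2.imwrite("pics/s1.png",cv2.resize(a,(800,600),interpolation=cv2.INTER_CUBIC))
cv2.imwrite("pics/t1.png",cv2.resize(b,None,fx=4.6,fy=4.6,interpolation=cv2.INTER_CUBIC))
E
```

```text
(no output)
```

View pics/s1.png

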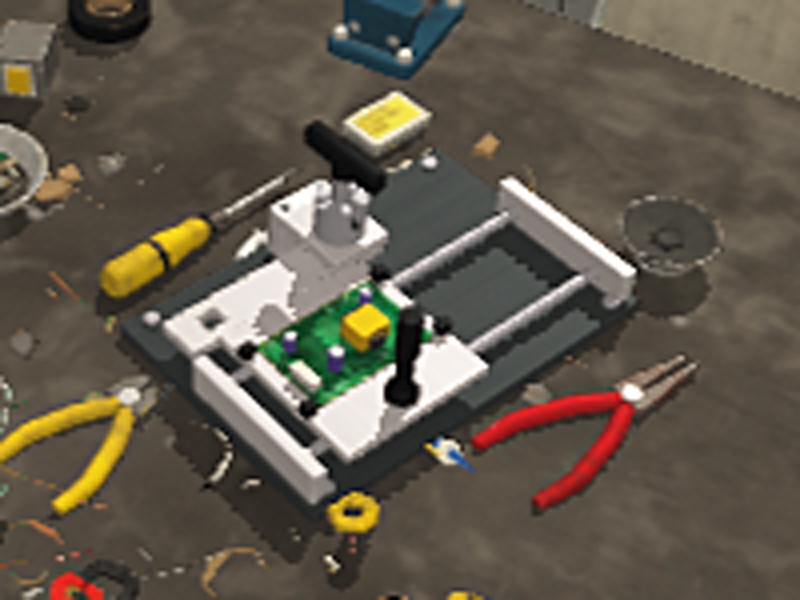

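View pics/t1.png

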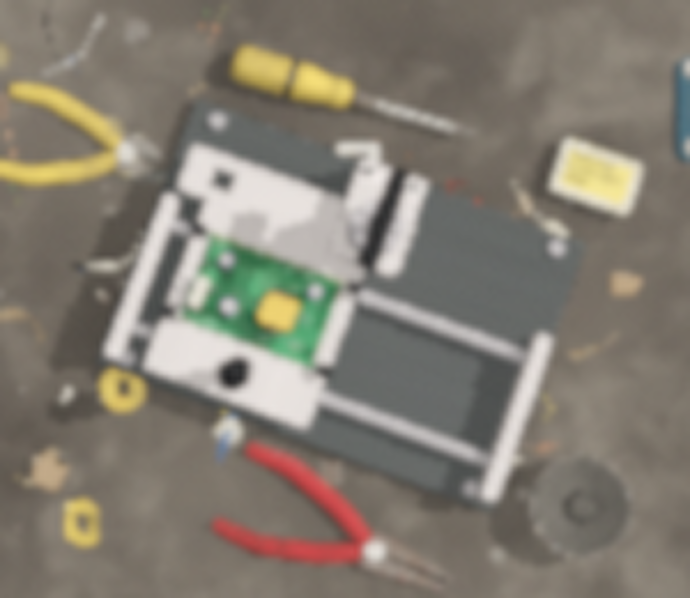

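View pics/scene0.png

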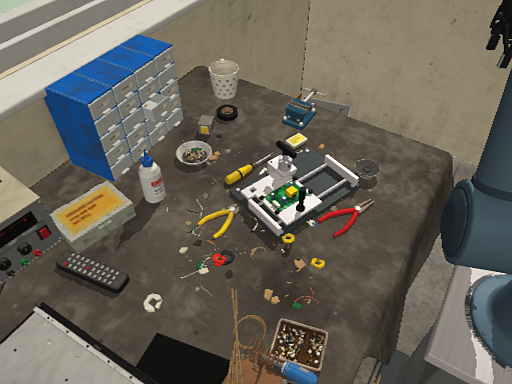

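```bash
cat > h.py <<'E'
import numpy as np
from scipy.spatial.transform import Rotation as R
from workcell import manip
def proj(c,P):
    i=manip.camera_info(c);q=i["orientation"];r=R.from_quat([q[1],q[2],q[3],q[0]])
    p=r.inv().apply(np.atleast_2d(P)-i["xyz"])*[1,-1,-1]
    u=p@i["camera_matrix"].T
    return u[:,:2]/u[:,2:]
def world(s,P):
    P=np.atleast_2d(P).astype(float);c,n=np.cos(s[2]),np.sin(s[2])
    return np.c_[s[0]+c*P[:,0]-n*P[:,1],s[1]+n*P[:,0]+c*P[:,1],P[:,2]]
E
python3 - <<'E'
from h import *
from scipy.optimize import least_squares
# points: x,y,z ; z of plate as unknown h
pts=[(100,135,-1),(100,-135,-1),(-85,-135,-1),(-85,135,-1),(52,0,112)]
top=np.array([(195,98),(580,242),(490,505),(105,358),(386,217)])/4.6+[220,155]
sc=np.array([(430,152),(632,300),(315,515),(120,325)])
# scene order: left=(100,135), bottom=(-85,135), right=(-85,-135), top=(100,-135)
scn=np.array([(120,325),(430,152),(634,300),(315,517),(346,152)])/4+[200,110]
P=np.array(pts,float)
def f(s,w=1):
    Q=P.copy();Q[:4,2]=s[3]
    W=world(s,Q); return np.r_[(proj("top",W)-top).ravel(),(proj("scene",W)-scn).ravel(),0.1*(s[3]-8)]
r=least_squares(f,[500,0,-.3,8],loss="soft_l1");s=r.x
print(s,np.degrees(s[2]));print(f(s)[:-1].reshape(-1,2).round(1))
def tri(a,b,z0=100):
    g=lambda p:np.r_[proj("top",p)[0]-a,proj("scene",p)[0]-b]
    return least_squares(g,[500,0,z0])
for n,a,b in(("bar",(386,217),(346,154)),("griptop",(234,373),(410,315))):
    t=tri(np.array(a)/4.6+[220,155],np.array(b)/4+[200,110]);print(n,t.x,t.fun)
print(world(s,[(52,0,108),(-60,0,100)]))
o=manip.get_obs();q=o["orientation"];print(R.from_quat([q[1],q[2],q[3],q[0]]).as_matrix().round(3))
E
```

```text
[ 5.44476499e+02 -7.15212052e+01 -3.38826233e-01  6.27718034e+00] -19.413313134560543
[[ 0.3  0. ]
 [ 1.6 -0.3]
 [ 1.   1.2]
 [-1.6  1.3]
 [-0.1 -0. ]
 [-1.   0.8]
 [ 0.5 -0.7]
 [ 0.4  0.2]
 [-0.6  0.2]
 [-1.2 -0.8]]
bar [592.18112544 -90.1616522  107.92210671] [ 0.24475986  0.63102789 -0.5688854  -0.10249734]
griptop [499.53066433   1.63332441 102.87825478] [-0.10037324 -0.29770636  0.24273303  0.0466824 ]
[[593.52006251 -88.80498023 108.        ]
 [487.88777186 -51.57838794 100.        ]]
[[ 0.899  0.438 -0.   ]
 [ 0.438 -0.899  0.   ]
 [ 0.    -0.    -1.   ]]
```

Request:
{"name": "servo_tool", "arguments": {"increments": [[[41, -20, 4], [0, 0, -10], 0], [[82, -39, 8], [0, 0, -20], 0], [[123, -59, 12], [0, 0, -30], 0], [[164, -78, 17], [0, 0, -40], 0], [[206, -98, 21], [0, 0, -50], 0], [[247, -117, 25], [0, 0, -60], 0], [[288, -137, 30], [0, 0, -70], 0], [[329, -157, 34], [0, 0, -80], 0], [[370, -176, 38], [0, 0, -90], 0], [[411, -196, 42], [0, 0, -100], 0], [[452, -215, 46], [0, 0, -110], 0], [[493, -235, 50], [0, 0, -120], 0]]}}

```text
t: 1.9
tcp_pos: [593.1, -88.3, 150.8]
orientation: [0.0, 0.29, 0.957, -0.0]
contact_force: [0.9, -0.3, -0.2]
grip_width: 85.2
finger_force: 0.0
```

Request:
{"name": "servo_tool", "arguments": {"increments": [[[0, 0, 0], [0, 0, -7.3], 0], [[0, 0, 0], [0, 0, -14.6], 0], [[0, 0, 0], [0, 0, -14.6], 0], [[0, 0, 0], [0, 0, -14.6], 0]]}}

```text
t: 2.4
tcp_pos: [592.1, -89.6, 150.8]
orientation: [0.0, 0.169, 0.986, -0.0]
contact_force: [-0.3, 0.9, 0.4]
grip_width: 85.6
finger_force: 0.0
```

```bash
cat >> h.py <<'E'
def st():
    o=manip.get_obs();q=o["orientation"];M=R.from_quat([q[1],q[2],q[3],q[0]]).as_matrix()
    print("t",round(o["t"],2),"tcp",o["tcp_pos"].round(1),"xang",np.degrees(np.arctan2(M[1,0],M[0,0])).round(1),"z",M[:,2].round(3),"F",o["contact_force"].round(1),"T",o["wrist_torque"].round(2),"w",round(o["grip_width"],1),"ff",round(o["finger_force"],1),"q",o["joint_pos"].round(2));return o,M
def shot(c,n,x,y,w,h,k):
    import cv2
    im=cv2.cvtColor(manip.snapshot(c),cv2.COLOR_RGB2BGR)[y:y+h,x:x+w]
    cv2.imwrite(f"pics/{n}.png",cv2.resize(im,None,fx=k,fy=k,interpolation=cv2.INTER_CUBIC))
E
python3 -c "
from h import *
st(); shot('scene','s2',200,90,200,150,4)"
```

```text
t 2.4 tcp [592.1 -89.6 150.8] xang 160.5 z [ 0. -0. -1.] F [-0.3  0.9  0.4] T [-0.07 -0.03  0.04] w 85.6 ff 0.0 q [-0.26  0.44  0.05  1.18 -0.    0.08]
```

View pics/s2.png

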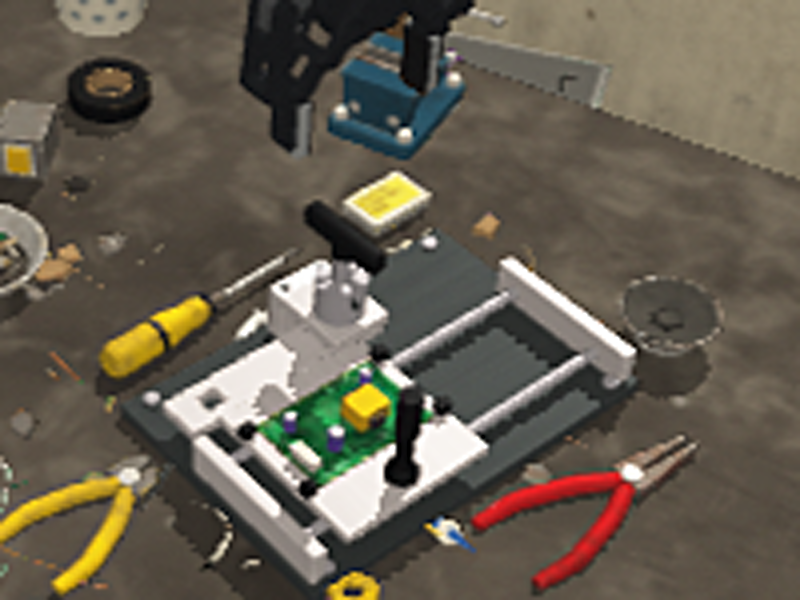

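The fingers straddle the bar (crop pixel 345,235) symmetrically; going down and closing.

Request:
{"name": "servo_tool", "arguments": {"increments": [[[0, 0, 20], [0, 0, 0], 0], [[0, 0, 40], [0, 0, 0], 0], [[0, 0, 55], [0, 0, 0], 0], [[0, 0, 62], [0, 0, 0], 0], [[0, 0, 62], [0, 0, 0], 0.4], [[0, 0, 62], [0, 0, 0], 0.7], [[0, 0, 62], [0, 0, 0], 0.7]], "grip_force": 40}}

```text
t: 3.32
tcp_pos: [592.8, -89.7, 89.6]
orientation: [0.001, 0.169, 0.986, -0.0]
contact_force: [-0.6, 0.2, -0.1]
grip_width: 32.4
finger_force: 0.0
```

Request:
{"name": "servo_tool", "arguments": {"increments": [[[0, 0, 0], [0, 0, 0], 0.85], [[0, 0, 0], [0, 0, 0], 1], [[0, 0, 0], [0, 0, 0], 1], [[0, 0, 0], [0, 0, 0], 1]]}}

```text
t: 3.82
tcp_pos: [592.2, -89.5, 88.8]
orientation: [-0.0, 0.168, 0.986, -0.0]
contact_force: [-1.2, 0.7, 0.8]
grip_width: 0.4
finger_force: 0.0
```

```bash
python3 -c "
from h import *
st()"
```

```text
t 3.83 tcp [592.2 -89.5  88.8] xang 160.6 z [-0. -0. -1.] F [-1.2  0.7  0.8] T [-0.02 -0.03  0.05] w 0.4 ff 0.0 q [-0.26  0.48 -0.06  1.03 -0.    0.08]
```

```bash
python3 -c "
from h import *
shot('scene','s3',220,90,133,100,6)"
```

```text
(no output)
```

View pics/s3.png

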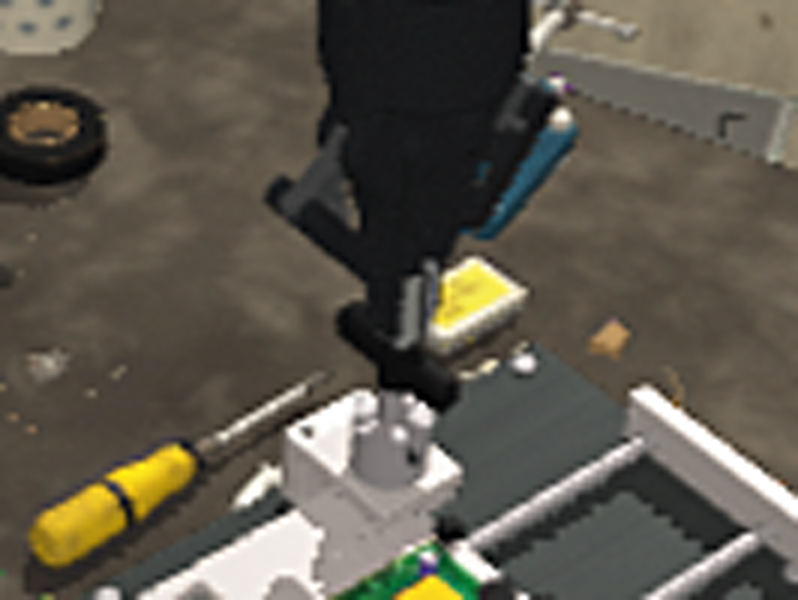

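```bash
python3 -c "
from h import *
o,M=st();p=o['tcp_pos']
f=lambda P:((proj('scene',P)-[220,90])*6).round()
for d in(0,-19,-40,-73): print(d,f(p+M[:,2]*d))
for P in world([593,-89.2,-.339],[(20,0,0)]):pass
a=np.radians(-19.4);e=np.array([np.cos(a),np.sin(a),0])
for k in(-32,0,32): print(k,f(np.array([592.7,-89.5,108])+k*e))
o2=manip.spot_in('scene','pin_grip');print(o2)
"
```

```text
t 3.88 tcp [592.1 -89.5  88.8] xang 160.6 z [-0. -0. -1.] F [-0.1  0.3  0.7] T [ 0.06  0.02 -0.  ] w 0.1 ff 0.0 q [-0.26  0.48 -0.06  1.03 -0.    0.08]
0 [[392. 388.]]
-19 [[395. 352.]]
-40 [[398. 311.]]
-73 [[403. 244.]]
-32 [[448. 393.]]
0 [[394. 351.]]
32 [[341. 309.]]
[]
```

```bash
python3 -c "
from h import *
import cv2
A=[]
for c,(x,y,w,h) in(('scene',(264,116,40,48)),('top',(283,180,40,48))):
    im=cv2.cvtColor(manip.snapshot(c),cv2.COLOR_RGB2BGR)[y:y+h,x:x+w]
    im=(255*(im/255.)**.4).astype(np.uint8)
    A.append(cv2.resize(im,(400,480),interpolation=cv2.INTER_NEAREST))
cv2.imwrite('pics/s4.png',np.hstack(A))"
```

```text
(no output)
```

View pics/s4.png

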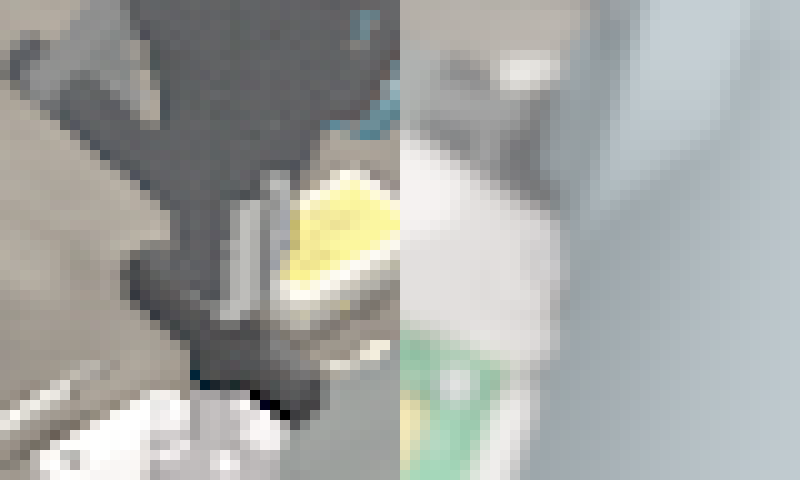

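The left finger tip seems to show below the bar, at about px (285,153), but the width reads 0. A small lift will show whether the bar is held.

Request:
{"name": "servo_tool", "arguments": {"increments": [[[0, 0, -3], [0, 0, 0], 1], [[0, 0, -6], [0, 0, 0], 1], [[0, 0, -6], [0, 0, 0], 1]]}}

```text
t: 4.4
tcp_pos: [592.6, -89.6, 95.3]
orientation: [0.0, 0.169, 0.986, -0.0]
contact_force: [0.0, -0.0, 0.5]
grip_width: 0.1
finger_force: 0.0
```

```bash
python3 -c "
from h import *
st()
print([ (d['score'],np.round(d['box'])) for d in manip.spot_in('scene','pin_grip')])"
```

```text
t 4.4 tcp [592.6 -89.6  95.3] xang 160.6 z [ 0.001 -0.    -1.   ] F [ 0.  -0.   0.5] T [-0.06 -0.01 -0.02] w 0.1 ff 0.0 q [-0.26  0.47 -0.05  1.05 -0.    0.08]
[(0.34, array([318., 199., 374., 237.]))]
```

```bash
python3 -c "
from h import *
from scipy.optimize import least_squares
p=np.array([592.1,-89.6,163.8]);a=np.radians(70.6);y=np.array([np.cos(a),np.sin(a),0])
P=np.array([p+46*y,p-46*y])
obs=np.array([(296,152),(416,86)])/4+[200,90]
print(proj('scene',P),obs)
r=least_squares(lambda d:np.r_[(proj('scene',P+d)-obs).ravel(),.02*d],[0,0,0]);print(r.x,r.fun)
q=np.array([592.2,-89.5,88.8]);o2=np.array([[289.5,148]])
for u in np.eye(3): print(u, proj('scene',q+10*u)-proj('scene',q))
"
```

```text
[[271.90198244 138.02629585]
 [302.05482975 122.1714626 ]] [[274.  128. ]
 [304.  111.5]]
[  1.98363158 -10.35101816  21.58322811] [-0.17712699 -0.44937861  0.18130169  0.48941552  0.03967263 -0.20702036
  0.43166456]
[1. 0. 0.] [[-3.62704288 -1.48138198]]
[0. 1. 0.] [[-2.02121648  2.37824473]]
[0. 0. 1.] [[ 0.24400447 -3.12614845]]
```

Request:
{"name": "servo_tool", "arguments": {"increments": [[[0, 0, -25], [0, 0, 0], 1], [[0, 0, -55], [0, 0, 0], 1], [[0, 0, -65], [0, 0, 0], 1], [[0, 0, -65], [0, 0, 0], 1]]}}

```text
t: 4.95
tcp_pos: [592.7, -89.7, 160.1]
orientation: [0.001, 0.168, 0.986, -0.0]
contact_force: [-0.9, 0.2, 0.1]
grip_width: 0.1
finger_force: 0.0
```

```bash
python3 -c "
from h import *
o,M=st();np.save('a.npy',manip.snapshot('scene'));np.save('at.npy',manip.snapshot('top'));print(proj('scene',o['tcp_pos']))"
```

```text
t 4.95 tcp [592.7 -89.7 160.1] xang 160.6 z [ 0.001 -0.    -1.   ] F [-0.9  0.2  0.1] T [ 0.02 -0.01  0.01] w 0.1 ff 0.0 q [-0.26  0.44  0.07  1.2  -0.    0.08]
[[286.98985483 131.11079443]]
```

Request:
{"name": "servo_tool", "arguments": {"increments": [[[0, 0, 0], [0, 0, 0], 0], [[0, 0, 0], [0, 0, 0], 0], [[0, 0, 0], [0, 0, 0], 0], [[0, 0, 0], [0, 0, 0], 0], [[0, 0, 0], [0, 0, 0], 0], [[0, 0, 0], [0, 0, 0], 0]]}}

```text
t: 5.8
tcp_pos: [592.2, -89.5, 159.8]
orientation: [0.0, 0.168, 0.986, -0.0]
contact_force: [-0.5, -0.5, 0.2]
grip_width: 84.9
finger_force: 0.0
```

```bash
python3 -c "
from h import *
import cv2
o,M=st();b=manip.snapshot('scene');a=np.load('a.npy')
A=[]
for im in(a,b):
    im=cv2.cvtColor(im,cv2.COLOR_RGB2BGR)[90:160,255:325]
    im=(255*(im/255.)**.5).astype(np.uint8);A.append(cv2.resize(im,(400,400),interpolation=cv2.INTER_NEAREST))
cv2.imwrite('pics/s5.png',np.hstack(A))
bt=manip.snapshot('top');d=np.abs(bt.astype(int)-np.load('at.npy').astype(int)).max(2)>25
ys,xs=np.where(d);print('top diff',len(xs),xs.min() if len(xs) else 0,xs.max() if len(xs) else 0, ys.min() if len(xs) else 0, ys.max() if len(xs) else 0)
p=o['tcp_pos'];print('top proj',proj('top',p))
"
```

```text
t 5.8 tcp [592.2 -89.5 159.8] xang 160.6 z [ 0. -0. -1.] F [-0.5 -0.5  0.2] T [ 0.03 -0.02 -0.01] w 84.9 ff 0.0 q [-0.26  0.44  0.07  1.2  -0.    0.08]
top diff 271 165 298 179 239
top proj [[306.1899648  200.33087883]]
```

View pics/s5.png

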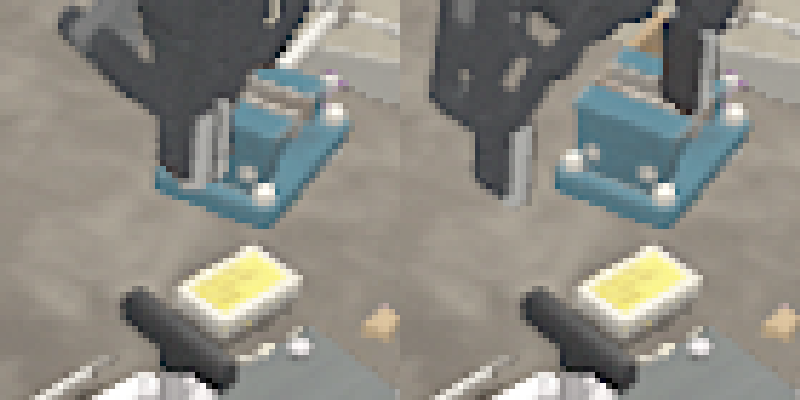

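```bash
python3 -c "
from h import *
import cv2
bt=manip.snapshot('top');at=np.load('at.npy');d=(np.abs(bt.astype(int)-at.astype(int)).max(2)>25).astype(np.uint8)
n,l,s,c=cv2.connectedComponentsWithStats(d)
for i in range(1,n):
    if s[i,4]>8: print(s[i],c[i].round(1))
p=np.array([592.4,-89.6,160]);a=np.radians(70.6);y=np.array([np.cos(a),np.sin(a),0])
for h in(13,40,70): print(h,proj('top',p+57*y+[0,0,h])[0].round(1),proj('top',p-57*y+[0,0,h])[0].round(1))
A=[cv2.resize(cv2.cvtColor(i,cv2.COLOR_RGB2BGR)[160:240,250:330],(400,400),interpolation=cv2.INTER_NEAREST) for i in(at,bt)]
cv2.imwrite('pics/s6.png',np.hstack(A))"
```

```text
[282 179   8  12  60] [285.1 184.7]
[291 182   4   3   9] [292.7 183.1]
[202 215   6   4  15] [205.1 215.9]
[166 217   8   3  14] [168.9 217.8]
[203 221  16   4  35] [210.4 222.1]
[244 221   7   8  31] [246.7 224.6]
[215 228  12  10  76] [221.6 232.6]
[200 237   6   3  16] [202.8 238. ]
13 [286.6 192.2] [327.1 207. ]
40 [287.4 190.7] [328.8 205.8]
70 [288.4 188.9] [330.8 204.3]
```

View pics/s6.png

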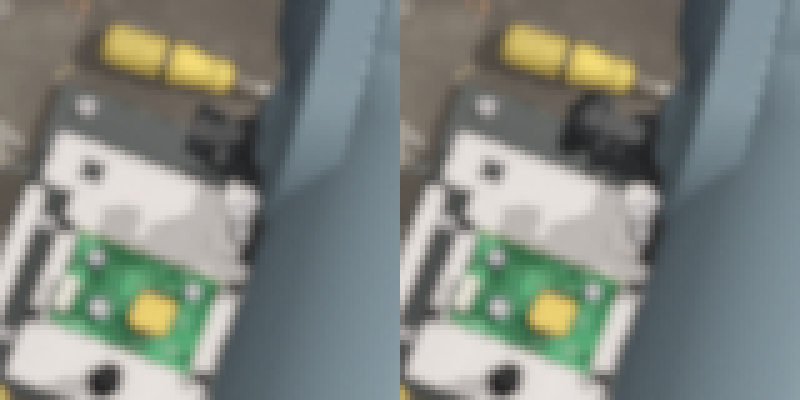

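The shut fingertips appear at about px (290,122), but the reported pose projects near (290,133). The real tips are therefore about 30 mm higher than reported, and lateral position agrees. They closed just above the bar, so I'll go about 30 mm lower in steps, watching the force.

Request:
{"name": "servo_tool", "arguments": {"increments": [[[0, 0, 25], [0, 0, 0], 0.3], [[0, 0, 50], [0, 0, 0], 0.3], [[0, 0, 70], [0, 0, 0], 0.3], [[0, 0, 80], [0, 0, 0], 0.3], [[0, 0, 88], [0, 0, 0], 0.3], [[0, 0, 95], [0, 0, 0], 0.3], [[0, 0, 95], [0, 0, 0], 0.3]], "grip_force": 30}}

```text
t: 6.82
tcp_pos: [592.0, -89.5, 64.6]
orientation: [-0.0, 0.168, 0.986, -0.0]
contact_force: [-0.5, 0.2, 0.2]
grip_width: 59.8
finger_force: 0.0
```

Request:
{"name": "servo_tool", "arguments": {"increments": [[[0, 0, 0], [0, 0, 0], 0.6], [[0, 0, 0], [0, 0, 0], 0.75], [[0, 0, 0], [0, 0, 0], 0.9], [[0, 0, 0], [0, 0, 0], 1], [[0, 0, 0], [0, 0, 0], 1], [[0, 0, 0], [0, 0, 0], 1]]}}

```text
t: 7.58
tcp_pos: [592.9, -88.9, 65.4]
orientation: [0.001, 0.168, 0.986, 0.001]
contact_force: [0.5, 4.4, 5.1]
grip_width: 13.1
finger_force: 29.5
```

```bash
python3 -c "
from h import *
st()"
```

```text
t 7.58 tcp [592.9 -88.9  65.4] xang 160.6 z [ 0.002  0.001 -1.   ] F [0.5 4.4 5.1] T [ 1.03 -0.31 -0.04] w 13.1 ff 29.5 q [-0.26  0.49 -0.1   0.98  0.    0.08]
```

The bar is held (width 13.1). Firming up, then lifting 21 mm.

Request:
{"name": "servo_tool", "arguments": {"increments": [[[0, 1, 0], [0, 0, 0], 1], [[0, 1, -5], [0, 0, 0], 1], [[0, 1, -10], [0, 0, 0], 1], [[0, 1, -15], [0, 0, 0], 1], [[0, 1, -19], [0, 0, 0], 1], [[0, 1, -21.5], [0, 0, 0], 1], [[0, 1, -21.5], [0, 0, 0], 1]], "grip_force": 70}}

```text
t: 8.45
tcp_pos: [592.4, -88.6, 84.7]
orientation: [-0.001, 0.169, 0.986, 0.0]
contact_force: [5.2, 2.0, -9.4]
grip_width: 11.4
finger_force: 68.3
```

```bash
python3 -c "
from h import *
st()"
```

```text
t 8.45 tcp [592.4 -88.6  84.7] xang 160.6 z [-0.001  0.    -1.   ] F [ 5.2  2.  -9.4] T [ 0.54 -1.16  0.03] w 11.4 ff 68.3 q [-0.25  0.48 -0.06  1.03  0.    0.08]
```

Request:
{"name": "servo_tool", "arguments": {"increments": [[[-1, 0.7, 0], [0, 0, 0], 1], [[-1, 0.7, 0], [0, 0, -10], 1], [[-1, 0.7, 0], [0, 0, -20], 1], [[-1, 0.7, 0], [0, 0, -30], 1], [[-1, 0.7, 0], [0, 0, -30], 1]]}}

```text
t: 9.07
tcp_pos: [592.6, -88.1, 84.8]
orientation: [-0.001, -0.091, 0.996, 0.0]
contact_force: [2.7, 2.6, -9.3]
grip_width: 11.9
finger_force: 68.3
```

```bash
python3 -c "
from h import *
st()"
```

```text
t 9.07 tcp [592.6 -88.1  84.8] xang -169.5 z [-0.003  0.    -1.   ] F [ 2.7  2.6 -9.3] T [ 0.44 -0.76  0.  ] w 11.9 ff 68.3 q [-0.25  0.48 -0.06  1.03 -0.   -0.44]
```

Request:
{"name": "servo_tool", "arguments": {"increments": [[[0, 0, 0], [0, 0, -10], 1], [[0, 0, 0], [0, 0, -20], 1], [[0, 0, 0], [0, 0, -30], 1], [[0, 0, 0], [0, 0, -39], 1], [[0, 0, 0], [0, 0, -45], 1], [[0, 0, 0], [0, 0, -45], 1]]}}

```text
t: 9.82
tcp_pos: [592.5, -87.7, 85.2]
orientation: [-0.001, -0.465, 0.885, 0.001]
contact_force: [2.0, 3.7, -10.1]
grip_width: 11.4
finger_force: 68.3
```

```bash
python3 -c "
from h import *
st()"
```

```text
t 9.82 tcp [592.5 -87.7  85.2] xang -124.6 z [-0.003  0.001 -1.   ] F [  2.    3.7 -10.1] T [ 0.77 -0.49  0.  ] w 11.4 ff 68.3 q [-0.25  0.48 -0.06  1.03  0.   -1.22]
```

Request:
{"name": "servo_tool", "arguments": {"increments": [[[0, 0, 2], [0, 0, 0], 1], [[0, 0, 4], [0, 0, 0], 1], [[0, 0, 6], [0, 0, 0], 1], [[0, 0, 6.5], [0, 0, 0], 1], [[0, 0, 6.5], [0, 0, 0], 1]]}}

```text
t: 10.45
tcp_pos: [592.8, -87.8, 80.4]
orientation: [-0.0, -0.466, 0.885, 0.0]
contact_force: [-2.4, 5.2, -2.5]
grip_width: 11.1
finger_force: 69.5
```

```bash
python3 -c "
from h import *
st()"
```

```text
t 10.45 tcp [592.8 -87.8  80.4] xang -124.4 z [-0.001  0.    -1.   ] F [-2.4  5.2 -2.5] T [1.09 0.57 0.02] w 11.1 ff 69.5 q [-0.25  0.49 -0.07  1.02  0.   -1.22]
```

Request:
{"name": "servo_tool", "arguments": {"increments": [[[0, 0, 1], [0, 0, 0], 1], [[0, 0, 1], [0, 0, 0], 0.6], [[0, 0, 1], [0, 0, 0], 0.3], [[0, 0, 1], [0, 0, 0], 0.3], [[0, 0, 1], [0, 0, 0], 0.3], [[0, 0, -20], [0, 0, 0], 0.3], [[0, 0, -50], [0, 0, 0], 0.3], [[0, 0, -75], [0, 0, 0], 0.3], [[0, 0, -75], [0, 0, 0], 0.3]]}}

```text
t: 11.58
tcp_pos: [595.6, -88.8, 157.1]
orientation: [0.002, -0.466, 0.885, -0.002]
contact_force: [0.5, -0.1, 0.2]
grip_width: 59.7
finger_force: 0.0
```

```bash
python3 -c "
from h import *
st(); shot('scene','s7',220,90,133,100,6)
print(proj('scene',[[592.5,-88.5,108],[592.5,-88.5,123]])*6-[220*6,90*6])"
```

```text
t 11.57 tcp [595.6 -88.8 157.1] xang -124.4 z [ 0.005 -0.002 -1.   ] F [ 0.5 -0.1  0.2] T [ 0.02  0.05 -0.03] w 59.7 ff 0.0 q [-0.25  0.44  0.07  1.19 -0.   -1.22]
[[392.86201033 352.30652622]
 [395.10992858 323.245907  ]]
```

View pics/s7.png

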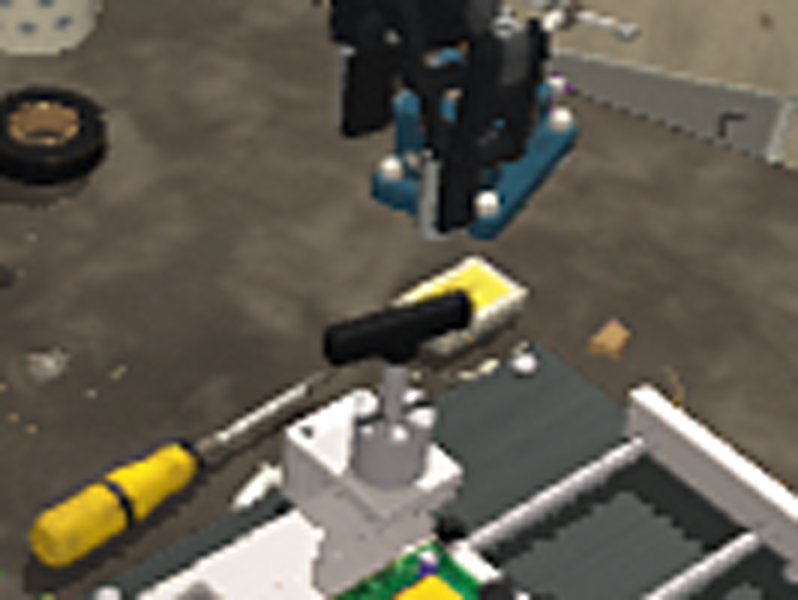

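The T-handle rests raised and turned (bar centre at crop 397,327, matching z≈123 mm). Next is the carrier grip.

Request:
{"name": "servo_tool", "arguments": {"increments": [[[-4, 20, 0], [0, 0, 10], 0.3], [[-8, 40, 0], [0, 0, 20], 0.3], [[-12, 60, 0], [0, 0, 30], 0.3], [[-16, 85, 0], [0, 0, 40], 0.3], [[-20, 110, 0], [0, 0, 50], 0.3], [[-22, 128, 0], [0, 0, 60], 0.3], [[-22, 128, 0], [0, 0, 70], 0.3], [[-22, 128, 0], [0, 0, 75], 0.3], [[-22, 128, 0], [0, 0, 75], 0.3], [[-22, 128, 0], [0, 0, 75], 0.3]]}}

```text
t: 12.88
tcp_pos: [500.0, 2.2, 154.0]
orientation: [-0.001, 0.168, 0.986, -0.0]
contact_force: [0.3, -0.2, -0.0]
grip_width: 59.8
finger_force: 0.0
```

```bash
python3 -c "
from h import *
o,M=st(); d=np.array([499.7,2.5,0])-o['tcp_pos'];print((M.T@d).round(1))"
```

```text
t 12.88 tcp [500.    2.2 154. ] xang 160.7 z [-0.001  0.    -1.   ] F [ 0.3 -0.2 -0. ] T [-0.    0.03 -0.08] w 59.8 ff 0.0 q [-0.12  0.25 -0.22  1.1  -0.    0.22]
[1.00e-01 2.00e-01 1.54e+02]
```

Request:
{"name": "servo_tool", "arguments": {"increments": [[[0, 0, 25], [0, 0, 0], 0.3], [[0, 0, 50], [0, 0, 0], 0.3], [[0, 0, 75], [0, 0, 0], 0.3], [[0, 0, 95], [0, 0, 0], 0.3], [[0, 0, 108], [0, 0, 0], 0.3], [[0, 0, 115], [0, 0, 0], 0.3], [[0, 0, 115], [0, 0, 0], 0.6], [[0, 0, 115], [0, 0, 0], 0.8], [[0, 0, 115], [0, 0, 0], 1], [[0, 0, 115], [0, 0, 0], 1], [[0, 0, 115], [0, 0, 0], 1]], "grip_force": 40}}

```text
t: 14.25
tcp_pos: [500.0, -1.5, 40.8]
orientation: [0.0, 0.169, 0.986, -0.004]
contact_force: [-4.3, -9.7, 4.5]
grip_width: 14.7
finger_force: 39.0
```

```bash
python3 -c "
from h import *
st()"
```

```text
t 14.25 tcp [500.   -1.5  40.8] xang 160.5 z [-0.001 -0.008 -1.   ] F [-4.3 -9.7  4.5] T [-1.89  0.74 -0.01] w 14.7 ff 39.0 q [-0.12  0.34 -0.41  0.82 -0.01  0.22]
```

Request:
{"name": "servo_tool", "arguments": {"increments": [[[0, -4, 0], [0, 0, 0], 1], [[0, -12, 0], [0, 0, 0], 1], [[0, -20, 0], [0, 0, 0], 1], [[0, -28, 0], [0, 0, 0], 1], [[0, -36, 0], [0, 0, 0], 1], [[0, -44, 0], [0, 0, 0], 1], [[0, -52, 0], [0, 0, 0], 1], [[0, -60, 0], [0, 0, 0], 1], [[0, -60, 0], [0, 0, 0], 1]], "grip_force": 60}}

```text
t: 15.38
tcp_pos: [480.4, -55.2, 40.8]
orientation: [0.0, 0.169, 0.986, -0.001]
contact_force: [-4.1, -1.1, 7.4]
grip_width: 14.2
finger_force: 59.1
```

```bash
python3 -c "
from h import *
st()"
```

```text
t 15.38 tcp [480.4 -55.2  40.8] xang 160.6 z [ 0.    -0.001 -1.   ] F [-4.1 -1.1  7.4] T [-0.16  0.73 -0.02] w 14.2 ff 59.1 q [-0.24  0.31 -0.46  0.8  -0.    0.09]
```

Request:
{"name": "servo_tool", "arguments": {"increments": [[[0, -8, 0], [0, 0, 0], 1], [[0, -16, 0], [0, 0, 0], 1], [[0, -24, 0], [0, 0, 0], 1], [[0, -32, 0], [0, 0, 0], 1], [[0, -38, 0], [0, 0, 0], 1], [[0, -42, 0], [0, 0, 0], 1], [[0, -46, 0], [0, 0, 0], 1], [[0, -48, 0], [0, 0, 0], 1], [[0, -48, 0], [0, 0, 0], 1]]}}

```text
t: 16.5
tcp_pos: [465.9, -95.2, 40.8]
orientation: [0.001, 0.167, 0.986, 0.005]
contact_force: [1.6, 15.7, 8.5]
grip_width: 13.8
finger_force: 59.9
```

```bash
python3 -c "
from h import *
o,M=st();p=o['tcp_pos']-[500,-1.5,40.8];print((M.T@p).round(1))"
```

```text
t 16.5 tcp [465.9 -95.2  40.8] xang 160.8 z [ 0.004  0.01  -1.   ] F [ 1.6 15.7  8.5] T [ 2.4  -0.06 -0.02] w 13.8 ff 59.9 q [-0.34  0.3  -0.48  0.8   0.01 -0.01]
[  1.3 -99.7  -1. ]
```

Request:
{"name": "servo_tool", "arguments": {"increments": [[[0, 4, 0], [0, 0, 0], 1], [[0, 4, 0], [0, 0, 0], 1]]}}

```text
t: 16.75
tcp_pos: [465.9, -95.3, 40.8]
orientation: [0.0, 0.168, 0.986, 0.0]
contact_force: [-3.6, 2.7, 9.1]
grip_width: 14.5
finger_force: 59.4
```

Request:
{"name": "servo_tool", "arguments": {"increments": [[[0, 0, 0], [0, 0, 0], 0.75], [[0, 0, 0], [0, 0, 0], 0.5], [[0, 0, 0], [0, 0, 0], 0.3], [[0, 0, 0], [0, 0, 0], 0.3], [[0, 0, -25], [0, 0, 0], 0.3], [[0, 0, -60], [0, 0, 0], 0.3], [[0, 0, -95], [0, 0, 0], 0.3], [[0, 0, -115], [0, 0, 0], 0.3], [[0, 0, -115], [0, 0, 0], 0.3], [[0, 0, -115], [0, 0, 0], 0.3]]}}

```text
t: 18.0
tcp_pos: [465.4, -95.7, 153.8]
orientation: [-0.001, 0.168, 0.986, 0.0]
contact_force: [0.6, 0.5, -0.1]
grip_width: 59.7
finger_force: 0.0
```

```bash
python3 -c "
from h import *
o,M=st()
d=np.array([592.6,-88,155])-o['tcp_pos'];print((M.T@d).round(1))"
```

```text
t 18.0 tcp [465.4 -95.7 153.8] xang 160.6 z [-0.001  0.    -1.   ] F [ 0.6  0.5 -0.1] T [ 0.   -0.03 -0.03] w 59.7 ff 0.0 q [-0.34  0.2  -0.29  1.09 -0.    0.  ]
[-117.4   49.5   -1.4]
```

Request:
{"name": "servo_tool", "arguments": {"increments": [[[-18, 7, 0], [0, 0, -10], 0.3], [[-36, 15, 0], [0, 0, -20], 0.3], [[-54, 22, 0], [0, 0, -30], 0.3], [[-72, 30, 0], [0, 0, -40], 0.3], [[-90, 38, 0], [0, 0, -50], 0.3], [[-108, 46, 0], [0, 0, -60], 0.3], [[-117.4, 49.5, 0], [0, 0, -70], 0.3], [[-117.4, 49.5, 0], [0, 0, -75], 0.3], [[-117.4, 49.5, 0], [0, 0, -75], 0.3], [[-117.4, 49.5, 0], [0, 0, -75], 0.3]]}}

```text
t: 19.25
tcp_pos: [592.4, -88.0, 153.8]
orientation: [-0.001, -0.466, 0.885, 0.001]
contact_force: [-0.9, 0.3, 0.6]
grip_width: 60.0
finger_force: 0.0
```

Request:
{"name": "servo_tool", "arguments": {"increments": [[[0, 0, 25], [0, 0, 0], 0.3], [[0, 0, 50], [0, 0, 0], 0.3], [[0, 0, 67], [0, 0, 0], 0.3], [[0, 0, 74], [0, 0, 0], 0.3], [[0, 0, 74], [0, 0, 0], 0.6], [[0, 0, 74], [0, 0, 0], 0.8], [[0, 0, 74], [0, 0, 0], 1], [[0, 0, 74], [0, 0, 0], 1], [[0, 0, 74], [0, 0, 0], 1]], "grip_force": 60}}

```text
t: 20.38
tcp_pos: [592.9, -87.8, 81.8]
orientation: [0.0, -0.466, 0.885, 0.0]
contact_force: [-3.8, 1.8, 5.9]
grip_width: 11.7
finger_force: 59.2
```

```bash
python3 -c "
from h import *
st()"
```

```text
t 20.38 tcp [592.9 -87.8  81.8] xang -124.4 z [ 0.  0. -1.] F [-3.8  1.8  5.9] T [0.42 0.77 0.03] w 11.7 ff 59.2 q [-0.25  0.48 -0.07  1.02  0.   -1.22]
```

Request:
{"name": "servo_tool", "arguments": {"increments": [[[0, 0, -3], [0, 0, 0], 1], [[0, 0, -6], [0, 0, 0], 1], [[0, 0, -8.5], [0, 0, 0], 1], [[0, 0, -8.5], [0, 0, 0], 1]], "grip_force": 70}}

```text
t: 20.88
tcp_pos: [592.5, -87.8, 88.7]
orientation: [-0.0, -0.466, 0.885, 0.001]
contact_force: [0.3, 2.1, -9.3]
grip_width: 11.6
finger_force: 69.0
```

```bash
python3 -c "
from h import *
st()"
```

```text
t 20.88 tcp [592.5 -87.8  88.7] xang -124.4 z [-0.001  0.001 -1.   ] F [ 0.3  2.1 -9.3] T [ 0.36 -0.05  0.01] w 11.6 ff 69.0 q [-0.25  0.48 -0.06  1.04  0.   -1.22]
```

Request:
{"name": "servo_tool", "arguments": {"increments": [[[0, 0, 0], [0, 0, 10], 1], [[0, 0, 0], [0, 0, 20], 1], [[0, 0, 0], [0, 0, 30], 1], [[0, 0, 0], [0, 0, 40], 1], [[0, 0, 0], [0, 0, 50], 1], [[0, 0, 0], [0, 0, 60], 1], [[0, 0, 0], [0, 0, 70], 1], [[0, 0, 0], [0, 0, 75], 1], [[0, 0, 0], [0, 0, 75], 1]]}}

```text
t: 22.0
tcp_pos: [592.7, -88.3, 88.8]
orientation: [-0.001, 0.168, 0.986, -0.0]
contact_force: [0.4, 0.6, -10.1]
grip_width: 11.5
finger_force: 68.8
```

Request:
{"name": "servo_tool", "arguments": {"increments": [[[0, 0, 4], [0, 0, 0], 1], [[0, 0, 8], [0, 0, 0], 1], [[0, 0, 10], [0, 0, 0], 1], [[0, 0, 10], [0, 0, 0], 1]]}}

```text
t: 22.5
tcp_pos: [592.8, -88.3, 79.1]
orientation: [-0.0, 0.168, 0.986, -0.0]
contact_force: [-1.2, -0.3, -8.6]
grip_width: 11.6
finger_force: 69.0
```

```bash
python3 -c "
from h import *
st()"
```

```text
t 22.5 tcp [592.8 -88.3  79.1] xang 160.6 z [-0.001 -0.    -1.   ] F [-1.2 -0.3 -8.6] T [-0.11  0.25  0.06] w 11.6 ff 69.0 q [-0.25  0.49 -0.07  1.01 -0.    0.09]
```

Request:
{"name": "servo_tool", "arguments": {"increments": [[[0, 0, 3], [0, 0, 0], 1], [[0, 0, 6], [0, 0, 0], 1], [[0, 0, 9], [0, 0, 0], 1], [[0, 0, 11], [0, 0, 0], 1], [[0, 0, 13], [0, 0, 0], 1], [[0, 0, 13], [0, 0, 0], 1]]}}

```text
t: 23.25
tcp_pos: [593.2, -88.3, 67.3]
orientation: [0.0, 0.169, 0.986, -0.0]
contact_force: [-4.6, 0.1, 0.0]
grip_width: 11.4
finger_force: 70.4
```

```bash
python3 -c "
from h import *
st()"
```

```text
t 23.25 tcp [593.2 -88.3  67.3] xang 160.6 z [ 0.001 -0.001 -1.   ] F [-4.6  0.1  0. ] T [-0.06  1.13  0.01] w 11.4 ff 70.4 q [-0.25  0.49 -0.09  0.98 -0.    0.09]
```

Request:
{"name": "servo_tool", "arguments": {"increments": [[[0, 0, 1.5], [0, 0, 0], 1], [[0, 0, 1.5], [0, 0, 0], 1], [[0, 0, 1.5], [0, 0, 0], 0.6], [[0, 0, 1.5], [0, 0, 0], 0.3], [[0, 0, 1.5], [0, 0, 0], 0.3], [[0, 0, 1.5], [0, 0, 0], 0.3], [[0, 0, -20], [0, 0, 0], 0.3], [[0, 0, -60], [0, 0, 0], 0.3], [[0, 0, -100], [0, 0, 0], 0.3], [[0, 0, -130], [0, 0, 0], 0.3]]}}

```text
t: 24.5
tcp_pos: [593.8, -88.3, 198.3]
orientation: [0.001, 0.168, 0.986, -0.0]
contact_force: [0.4, -0.1, 0.9]
grip_width: 59.6
finger_force: 0.0
```

Request:
{"name": "servo_tool", "arguments": {"increments": [[[30, 40, 0], [0, 0, 0], 0.3], [[50, 90, 0], [0, 0, 0], 0.3], [[70, 140, 0], [0, 0, 0], 0.3], [[90, 190, 0], [0, 0, 0], 0.3], [[110, 240, 0], [0, 0, 0], 0.3], [[120, 270, 0], [0, 0, 0], 0.3], [[120, 270, 0], [0, 0, 0], 0.3], [[120, 270, 0], [0, 0, 0], 0.3]]}}

```text
t: 25.5
tcp_pos: [569.7, 205.8, 196.1]
orientation: [0.0, 0.169, 0.986, -0.0]
contact_force: [-0.0, -0.4, 0.2]
grip_width: 59.5
finger_force: 0.0
```

```bash
python3 -c "
from h import *
import cv2
st()
A=[]
for c,x,y,w,h in(('scene',215,115,150,130),('top',225,160,130,113)):
    im=cv2.cvtColor(manip.snapshot(c),cv2.COLOR_RGB2BGR)[y:y+h,x:x+w];A.append(cv2.resize(im,(400,347),interpolation=cv2.INTER_CUBIC))
cv2.imwrite('pics/f.png',np.hstack(A))
print((proj('scene',[592.5,-88.5,108])-[215,115])*400/150)"
```

```text
t 25.5 tcp [569.7 205.8 196.1] xang 160.6 z [-0.    -0.001 -1.   ] F [-0.  -0.4  0.2] T [-0.01 -0.02 -0.01] w 59.5 ff 0.0 q [ 0.24  0.44  0.17  1.3  -0.    0.58]
[[187.93867126  89.91401165]]
```

View pics/f.png

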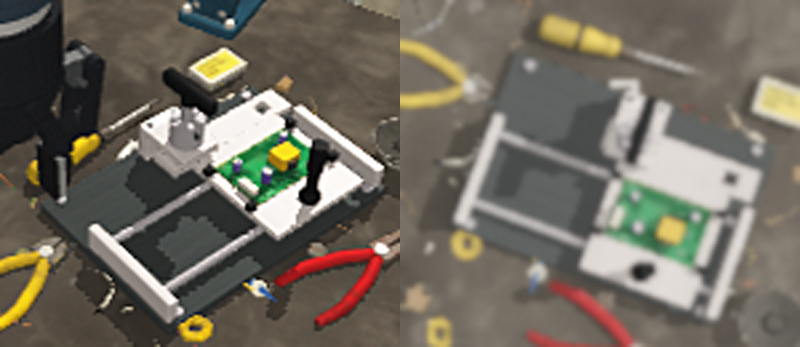

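The carrier is at the far stop. The bar centre at crop (190,91) matches the home height (predicted 188,90), and the bar lies along slide x. The bystanders haven't moved, so I'm handing in.

```bash
python3 -c "
from workcell import manip
print(manip.close_job())"
```

```text
the job is handed in; nothing more can be done
None
```

The job is handed in, with about 25.5 s of the 54 s used: by the final pictures and forces, the carrier is at the far stop with the pin home in the second hole, the board was never pressed on and the bystanders look undisturbed; the first grasp closed just above the bar without contact, because the fingertips sit about 30 mm higher than reported.

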